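# Load the round tube cuts into the tacking nests

## Task

Load the welding bench for tacking: pick out the four round tube cuts and stand each one upright inside the ring of the nest that fits its diameter, the thinnest tube in the narrowest ring and so on up to the thickest in the widest. Set them down gently rather than dropping them, and leave the square and the rectangular offcut standing where they are.

Things in the scene. Friction and masses are not known exactly. Their poses are not given: they have to be found in the camera images.
- tube_20: the thinnest of four loose upright round steel tube cuts: 20 mm outer diameter, 70 mm tall, 3 mm wall, open at both ends, about 90 g (may differ by a fifth). Origin: centre of its lower end on its axis, z along the axis (up at the start)
- tube_32: the second thinnest of four loose upright round steel tube cuts: 32 mm outer diameter, 75 mm tall, 3.5 mm wall, open at both ends, about 170 g (may differ by a fifth). Origin: centre of its lower end on its axis, z along the axis (up at the start)
- tube_44: the second thickest of four loose upright round steel tube cuts: 44 mm outer diameter, 62 mm tall, 4 mm wall, open at both ends, about 220 g (may differ by a fifth). Origin: centre of its lower end on its axis, z along the axis (up at the start)
- tube_58: the thickest of four loose upright round steel tube cuts: 58 mm outer diameter, 66 mm tall, 4.5 mm wall, open at both ends, about 350 g (may differ by a fifth). Origin: centre of its lower end on its axis, z along the axis (up at the start)
- nest_20: fixed tacking nest for the 20 mm tube: a round grey base 92 mm across and 6 mm thick, carrying a plain upright metal ring, 34 mm inner and 42 mm outer diameter, whose rim is 20 mm above the bench. The base's top is the nest's floor, 6 mm above the bench. All four nests have the same base; only the ring differs. Origin: centre of the underside, on the bench; z up
- nest_32: fixed tacking nest for the 32 mm tube: a round grey base 92 mm across and 6 mm thick, carrying a plain upright metal ring, 46 mm inner and 54 mm outer diameter, whose rim is 20 mm above the bench. The base's top is the nest's floor, 6 mm above the bench. All four nests have the same base; only the ring differs. Origin: centre of the underside, on the bench; z up
- nest_44: fixed tacking nest for the 44 mm tube: a round grey base 92 mm across and 6 mm thick, carrying a plain upright metal ring, 58 mm inner and 66 mm outer diameter, whose rim is 20 mm above the bench. The base's top is the nest's floor, 6 mm above the bench. All four nests have the same base; only the ring differs. Origin: centre of the underside, on the bench; z up
- nest_58: fixed tacking nest for the 58 mm tube: a round grey base 92 mm across and 6 mm thick, carrying a plain upright metal ring, 72 mm inner and 80 mm outer diameter, whose rim is 20 mm above the bench. The base's top is the nest's floor, 6 mm above the bench. All four nests have the same base; only the ring differs. Origin: centre of the underside, on the bench; z up
- square_offcut: loose offcut of square steel tube standing on end, 40 by 40 mm, 64 mm tall, to be left alone. Origin: centre of its lower end; z up, x and y square to its sides
- oblong_offcut: loose offcut of rectangular steel tube standing on end, 50 mm (its x) by 30 mm (its y), 70 mm tall, to be left alone. Origin: centre of its lower end; z up
Things that resemble listed ones, but are neither listed nor needed, are in the scene too. Leave any turquoise or yellow look-alike of the tube_58 alone.

How it is judged (in metres and radians):
At the end, for the whole second after the job is handed in: Each round tube stands at rest, upright (0.12 rad), on the floor of its own size's nest inside the ring (axes within 12 mm, lower end 2 to 11 mm above the bench; the nest floor is at 6 mm); both box-section offcuts stand upright (0.12 rad) within 25 mm of where they stood (horizontal distance between tube_20 and nest_20 below 0.012 m and z of tube_20 in the frame of nest_20 between 0.002 and 0.011 m and angle between each of tube_20, tube_32, tube_44, tube_58, square_offcut, oblong_offcut's own z axis and vertical below 0.12 rad and linear speed of each of tube_20, tube_32, tube_44, tube_58 below 0.02 m/s and horizontal distance between tube_32 and nest_32 below 0.012 m and z of tube_32 in the frame of nest_32 between 0.002 and 0.011 m and horizontal distance between tube_44 and nest_44 below 0.012 m and z of tube_44 in the frame of nest_44 between 0.002 and 0.011 m and horizontal distance between tube_58 and nest_58 below 0.012 m and z of tube_58 in the frame of nest_58 between 0.002 and 0.011 m and distance of each of square_offcut, oblong_offcut from where it was at the start of the episode below 0.025 m); the robot touches nothing.
It fails at once if the square or the rectangular offcut is shifted by more than 25 mm or tipped by more than 0.35 rad (distance of any of square_offcut, oblong_offcut from where it was at the start of the episode above 0.025 m or angle between any of square_offcut, oblong_offcut's own z axis and vertical above 0.35 rad).
It fails at once if a tube is dropped into its nest: it moves faster than 0.6 m/s (a free fall of about 18 mm) within 30 mm of the nest's axis, its lower end less than 50 mm above the bench ((horizontal distance between tube_20 and nest_20 below 0.03 m and z of tube_20 in the frame of nest_20 below 0.05 m and linear speed of tube_20 above 0.6 m/s) or (horizontal distance between tube_32 and nest_32 below 0.03 m and z of tube_32 in the frame of nest_32 below 0.05 m and linear speed of tube_32 above 0.6 m/s) or (horizontal distance between tube_44 and nest_44 below 0.03 m and z of tube_44 in the frame of nest_44 below 0.05 m and linear speed of tube_44 above 0.6 m/s) or (horizontal distance between tube_58 and nest_58 below 0.03 m and z of tube_58 in the frame of nest_58 below 0.05 m and linear speed of tube_58 above 0.6 m/s)).
It also fails if it takes over 120 s, if anything falls off the work surface, if the arm or the gripper's body presses on something with over 40 N, if the wrist force passes 120 N, or if a joint passes its speed limit or range.

## Robot

A 6-joint arm with a two-finger parallel gripper is mounted at the origin on the work surface. World frame = base frame: x ahead of the robot, y to its left, z up, the work surface at z = 0. Lengths are in m, angles in degrees, forces in N, time in s.
With the tool pointing down it reaches from about 0.35 to 0.775 m from the base axis. Payload 7.3 kg.
Tool frame: the origin (TCP) lies where the fingers leave the gripper's body, on its centre line; the fingertips stand 66 mm ahead of it and the grasp point (between the pads) lies bot.tcp_to_grasp ahead of it (bot.tcp_to_grasp is the distance from the TCP to the grasp point, in m); z points along the fingers, y is the line along which they close (so a half turn about z gives the same grasp; the last joint's range is limited). The gripper opens to 92 mm and grips with 3 to 60 N. Pads are 19 mm wide; open, the fingers measure 130 mm over their backs; the gripper's body (75 mm by 190 mm) begins 47 mm behind the grasp point.
Start: joints at [-71.849, 19.595, 87.324, -0, 73.075, -8.365], TCP at [0.234, -0.47, 0.292] pointing down, gripper open.
Joint ranges: [-145.02, 145.02], [-44.19, 115.74], [2.07, 154.8], [-57.11, 237.11], [16.16, 152.29], [-177.93, 177.93]. Speed limits (degrees/s): [147.25, 147.25, 180, 180, 180, 180].

## Interface

Orientations are given as [roll, pitch, yaw] about the fixed x, y, z axes, in that order (R = Rz(yaw) Ry(pitch) Rx(roll)).
In Python, from station import bot, viewer gives the robot as it stands.
- The arm moves only by the shell command python3 -m jog 'ROWS'. ROWS is JSON, a list of rows, each an object with "slide": the shift along the tool's x, y, z in mm, a list of three; "delta_rot": the turn, a rotation vector about the tool's x, y, z in rad, a list of three; "grip": the finger opening in mm, from 0 to 91.8. In form: [{"slide": [dx, dy, dz], "delta_rot": [ax, ay, az], "grip": grip}, ...]. A call has exactly 10 rows; each row shifts and turns the commanded pose from where the row before left it, along the tool's axes as they then stand; what a row does not reach is not made up. A row lasts 1/12 s, in which the tool goes at most 41.7 mm and 7.16 degrees, less where a joint would pass 70% of its speed; a pose out of reach is approached as far as the arm can. A call with a gripper value outside its range is refused whole. The fingers move at their own pace and stop on an object; the grip force is fixed at half the most. Time passes only in rows, so rows that do not move let the fingers close, or fill a call up. It gives the time, the measured TCP pose, the force, the opening and the grip force at its end, in the units of the state.
- bot.get_state(): the state, without advancing time (a new reading comes with each control period).
- viewer.snapshot(name): name is "scene" or "top"; returns a dict with "img" (480x640x3 uint8, red, green, blue), "fx", "fy", "cx", "cy" (pixels), "dist_coeffs" ([k1, k2, p1, p2, k3] as OpenCV has them; the pictures are not rectified), "cam_to_world" (4x4, takes a point from camera to world coordinates). Camera axes: x right, y down, z forward; pixel columns grow to the right and rows downward; lengths in m; the calibration is good to about 2 mm. A picture is of the moment at which its call begins. There is no depth.
- bot.job_done(): hands the job in; it is judged then, once.
The state is a dict: "t": time; "joints": joint angles; "joint_vel": joint speeds; "joint_efforts": joint torques, N m; "tcp_pos": TCP position; "orientation": TCP orientation; "contact_force": force on the tool from outside, world axes, zero at the start; "torque": the same for the moment, N m; "finger_gap": finger opening in m; "finger_force": force on a finger pad.
Only numpy, scipy, OpenCV 4.12 (cv2) and the standard library are available. Lean on these libraries where they do the work, as an engineer would, in place of code of your own. Each camera call takes 0.05 s, during which the arm holds its last target. There are 200 camera calls.

## Working session

There is one attempt and no reset: what is moved stays moved. The work goes in short steps, Python scripts to look and compute and a shell command to move; the robot and the scene stay as the last step left them, time stands still between calls to the robot, and variables do not carry over. Pictures are saved under pics/ and viewed, at most 14 in all, crops included, and the job is handed in when it is done.

```bash
mkdir -p pics; python3 - <<'E'
from station import bot, viewer
import cv2,numpy as np
for n in("scene","top"):
    s=viewer.snapshot(n);cv2.imwrite(f"pics/{n}0.png",s["img"][:,:,::-1])
    print(n,{k:(np.round(v,4).tolist() if not isinstance(v,float) else v) for k,v in s.items() if k!="img"})
print(bot.tcp_to_grasp,bot.get_state())
E
```

```text
scene {'fx': 488.5480569734585, 'fy': 488.5480569734585, 'cx': 319.140914020277, 'cy': 238.08190297836614, 'dist_coeffs': [0.0234, 0.0, 0.0, 0.0, 0.0], 'cam_to_world': [[-0.1274, 0.705, -0.6977, 1.0374], [0.9918, 0.0834, -0.0968, 0.0776], [-0.0101, -0.7043, -0.7098, 0.6109], [0.0, 0.0, 0.0, 1.0]]}
top {'fx': 475.82794773461023, 'fy': 475.82794773461023, 'cx': 322.6591127266632, 'cy': 236.97882226220023, 'dist_coeffs': [-0.0274, 0.0, 0.0, 0.0, 0.0], 'cam_to_world': [[-0.0286, -0.9879, 0.1525, 0.3646], [-0.9995, 0.0266, -0.0157, -0.012], [0.0115, -0.1528, -0.9882, 0.863], [0.0, 0.0, 0.0, 1.0]]}
0.0467 {'t': 0.1, 'joints': array([-7.18498093e+01,  1.96345732e+01,  8.73700408e+01,  2.97388719e-03,
        7.30752227e+01, -8.36759563e+00]), 'joint_vel': array([ 0.06930967, -0.12982466, -0.18003719,  0.00498011, -0.04502631,
       -0.01494124]), 'joint_efforts': array([ 2.37039458e-03, -4.32005131e+01, -2.44693011e+01,  7.20106624e-02,
        5.26645139e-02, -3.21252196e-05]), 'tcp_pos': array([ 0.23432939, -0.46951257,  0.29160557]), 'orientation': array([-1.79921427e+02, -1.44317259e-02,  2.65169087e+01]), 'contact_force': array([-0.37221761,  0.75526231,  0.26731704]), 'torque': array([ 0.08492752, -0.02447062, -0.02722691]), 'finger_force': 0.0, 'finger_gap': 0.09161200838654623}
```

View pics/scene0.png

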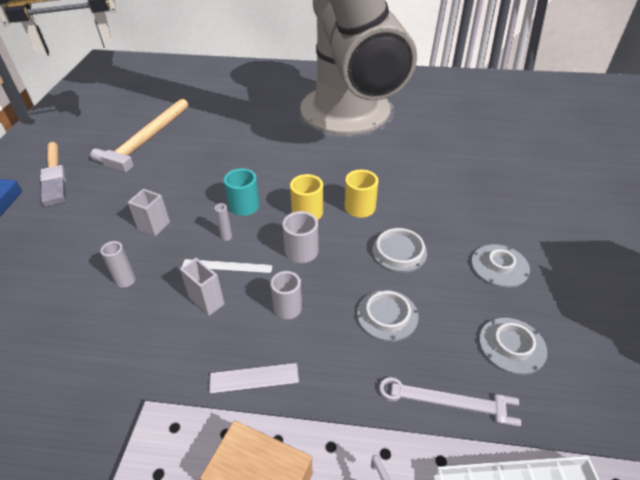

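View pics/top0.png

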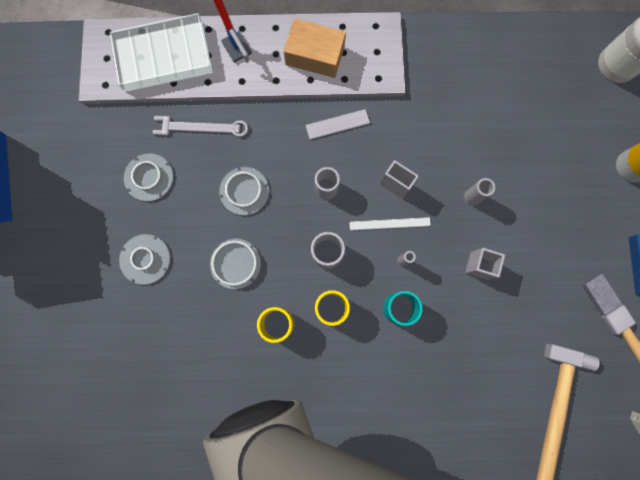

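Scene and top views both show the pieces; top-view pixels follow.
- tube_20: (409,257).
- tube_32: (485,186).
- tube_44: (327,182).
- tube_58: grey at (327,249). Look-alikes to leave are yellow (275,325), yellow (332,308) and turquoise (403,308).
- Box offcuts to leave: (401,177) and (489,262).
- Nests: 20 at (142,259), 32 at (146,176), 44 at (243,190), 58 at (236,263).

I'll check the choice and read pixels in close crops.

```bash
python3 - <<'E'
import cv2
def crop(n,x,y,w,h,k,o):
    i=cv2.imread(f"pics/{n}0.png")[y:y+h,x:x+w]; i=cv2.resize(i,None,fx=k,fy=k,interpolation=cv2.INTER_CUBIC)
    for g in range(0,w,20): cv2.putText(i,str(x+g),(g*k,8),0,.3,(0,255,255),1); cv2.line(i,(g*k,9),(g*k,15),(0,255,255),1)
    for g in range(0,h,20): cv2.putText(i,str(y+g),(0,g*k+3),0,.3,(0,255,255),1)
    cv2.imwrite(f"pics/{o}.png",i)
crop("top",300,150,200,150,4,"tA"); crop("top",110,145,160,150,4,"tB")
crop("scene",90,180,250,150,3,"sA"); crop("scene",350,215,200,160,4,"sB")
E
```

```text
(no output)
```

View pics/tA.png

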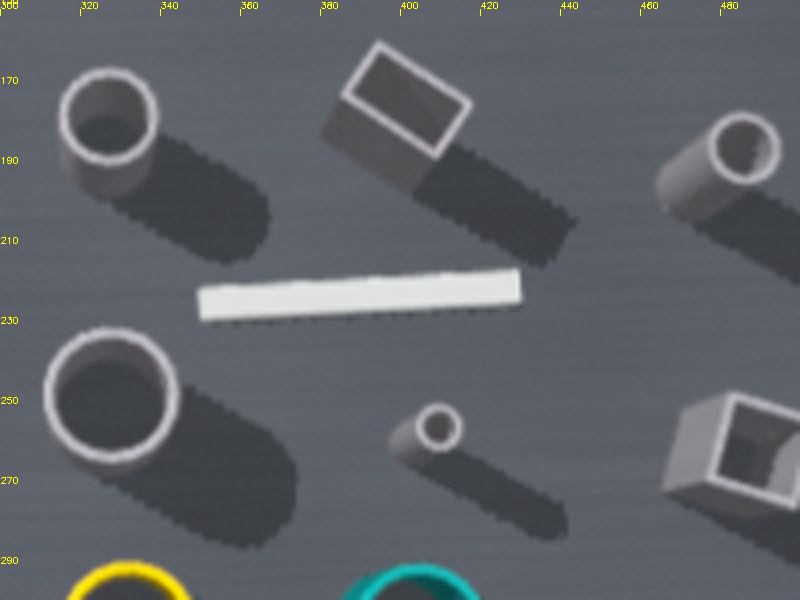

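View pics/tB.png

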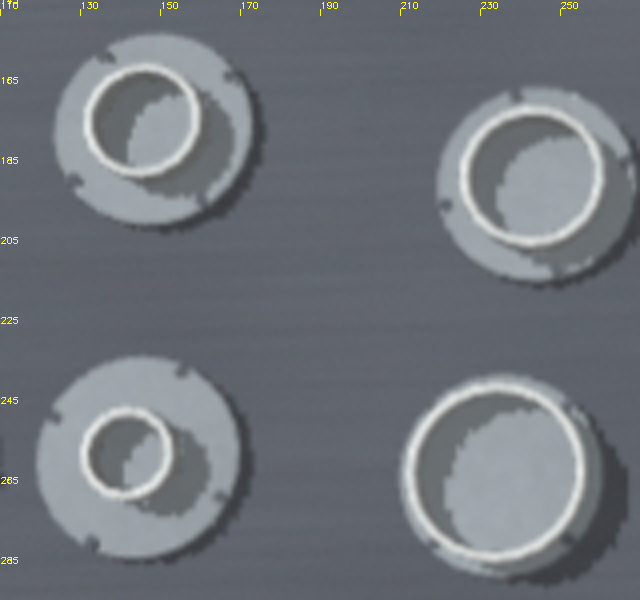

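View pics/sA.png

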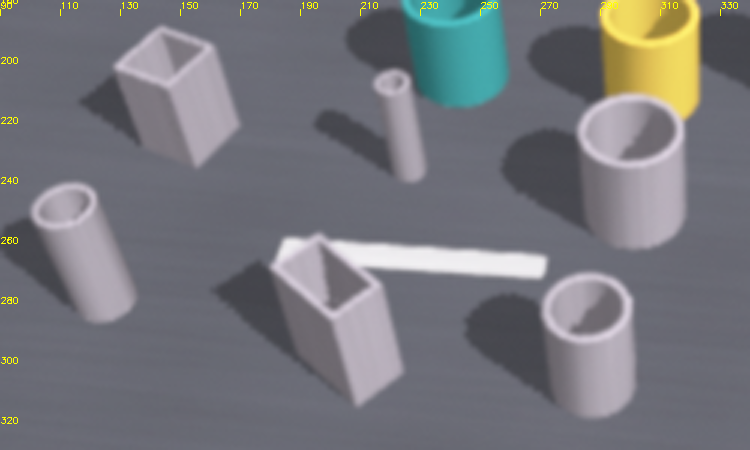

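View pics/sB.png

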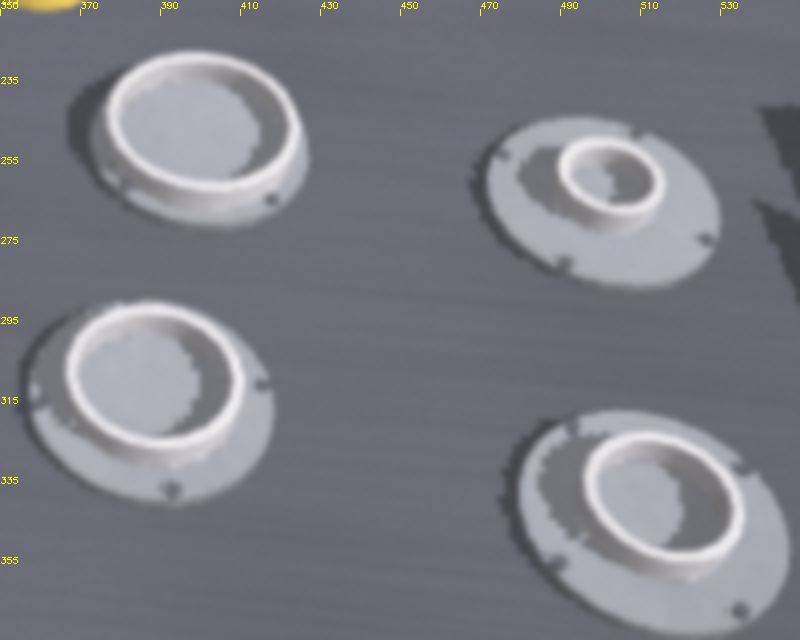

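The crops confirm four round grey tubes against two box sections (top view oblong ~(401,174), square ~(489,262)). Ring sizes on the nests are clearly ordered: 20 <32 <44 <58. The grey round tube at (328,249) is tube_58. I'll triangulate from the rim centres read off the crops.

```bash
cat > h.py <<'E'
import numpy as np,cv2
from station import bot,viewer
def ray(s,uv):
    K=np.array([[s["fx"],0,s["cx"]],[0,s["fy"],s["cy"]],[0,0,1]])
    p=cv2.undistortPoints(np.array([[uv]],float),K,np.array(s["dist_coeffs"]))[0,0]
    T=np.array(s["cam_to_world"]);d=T[:3,:3]@[p[0],p[1],1];return T[:3,3],d/np.linalg.norm(d)
def tri(a,ua,b,ub):
    A=0;B=0;P=[]
    for s,u in((a,ua),(b,ub)):
        o,d=ray(s,u);M=np.eye(3)-np.outer(d,d);A=A+M;B=B+M@o;P.append((M,o))
    x=np.linalg.solve(A,B);return x,max(np.linalg.norm(M@(x-o)) for M,o in P)
def atz(s,u,z):
    o,d=ray(s,u);return o+d*(z-o[2])/d[2]
def un(c,o,k): return [(v+.5)/k-.5+w for v,w in zip(c,o)]
E
python3 - <<'E'
from h import *
t=viewer.snapshot("top");s=viewer.snapshot("scene")
A=((300,150),4);B=((110,145),4);C=((90,180),3);D=((350,215),4)
d={"t20":((439.5,427),A,(393,83),C,.07),"t32":((744.5,148),A,(64.5,206),C,.075),"t44":((109,116),A,(587.5,307),C,.062),"t58":((112,397),A,(631,130),C,.066),
"n20":((127,452.5),B,(611,176),D,.02),"n32":((142,119.5),B,(664.5,499),D,.02),"n44":((532,174),B,(155,376),D,.02),"n58":((495,470),B,(204,123),D,.02)}
for k,(u,a,v,b,z) in d.items():
    u=un(u,*a);v=un(v,*b);x,e=tri(t,u,s,v);print(k,x.round(4),round(e,4),"at z:",atz(t,u,z)[:2].round(4),atz(s,v,z)[:2].round(4))
for n,p,z in (("obl",[(379,40),(472,103),(436,158),(342,93)],.07),("sq",[(733,392),(708,480)],.064),("yel",[(128,562)],.066)):
    print(n,[atz(t,un(q,*A),z)[:2].round(3).tolist() for q in p])
print("yel,yel,turq",[atz(t,q,.066)[:2].round(3).tolist() for q in((275,325),(332,308),(403,308))], "sq c",atz(t,(490,262),.064)[:2].round(3))
E
```

```text
t20 [ 0.4503 -0.1699  0.0671] 0.0002 at z: [ 0.45   -0.1696] [ 0.4534 -0.1684]
t32 [ 0.5668 -0.3081  0.072 ] 0.0 at z: [ 0.566 -0.307] [ 0.5694 -0.3059]
t44 [ 0.5911 -0.0349  0.0598] 0.0001 at z: [ 0.5905 -0.035 ] [ 0.5928 -0.0344]
t58 [ 0.4674 -0.0326  0.0623] 0.0 at z: [ 0.467  -0.0325] [ 0.4713 -0.0319]
n20 [0.4661 0.2991 0.0178] 0.0 at z: [0.4659 0.2983] [0.4682 0.2982]
n32 [0.6201 0.2974 0.0165] 0.0 at z: [0.619  0.2961] [0.6225 0.2961]
n44 [0.5891 0.1181 0.0175] 0.0001 at z: [0.5885 0.1176] [0.591  0.1181]
n58 [0.4541 0.1351 0.0164] 0.0 at z: [0.4537 0.1344] [0.4576 0.1347]
obl [[0.619, -0.153], [0.59, -0.192], [0.566, -0.175], [0.596, -0.136]]
sq [[0.462, -0.297], [0.425, -0.284]]
yel [[0.397, -0.037]]
yel,yel,turq [[0.343, 0.058], [0.368, -0.037], [0.365, -0.155]] sq c [ 0.437 -0.308]
```

Triangulated rim heights agree with the given ones to about 3 mm. Plan: turn the tool to yaw 0, so tool x,y,z are world x,-y,-z. Then grip along world y with the grasp point at z≈45 mm (TCP 92 mm). Start with tube_32 at (.568,-.306).

```bash
python3 -m jog '[{"slide":[0,0,0],"delta_rot":[0,0,0.1156],"grip":60},{"slide":[0,0,0],"delta_rot":[0,0,0.1156],"grip":60},{"slide":[0,0,0],"delta_rot":[0,0,0.1156],"grip":60},{"slide":[0,0,0],"delta_rot":[0,0,0.1156],"grip":60},{"slide":[33,-16,7],"delta_rot":[0,0,0],"grip":60},{"slide":[33,-16,7],"delta_rot":[0,0,0],"grip":60},{"slide":[33,-16,7],"delta_rot":[0,0,0],"grip":60},{"slide":[33,-16,7],"delta_rot":[0,0,0],"grip":60},{"slide":[33,-16,7],"delta_rot":[0,0,0],"grip":60},{"slide":[33,-16,7],"delta_rot":[0,0,0],"grip":60}]'
python3 -m jog '[{"slide":[33,-16,7],"delta_rot":[0,0,0],"grip":60},{"slide":[33,-16,7],"delta_rot":[0,0,0],"grip":60},{"slide":[33,-16,7],"delta_rot":[0,0,0],"grip":60},{"slide":[33,-16,7],"delta_rot":[0,0,0],"grip":60},{"slide":[0,0,0],"delta_rot":[0,0,0],"grip":60},{"slide":[0,0,0],"delta_rot":[0,0,0],"grip":60},{"slide":[0,0,0],"delta_rot":[0,0,0],"grip":60},{"slide":[0,0,0],"delta_rot":[0,0,0],"grip":60},{"slide":[0,0,0],"delta_rot":[0,0,0],"grip":60},{"slide":[0,0,0],"delta_rot":[0,0,0],"grip":60}]'
```

```text
t: 1.03
tcp_pos: [0.4338, -0.3726, 0.2498]
orientation: [-180.0, 0.0, 0.0]
contact_force: [-0.1, -0.4, 0.6]
finger_gap: 0.0598
finger_force: 0.0
t: 1.87
tcp_pos: [0.5636, -0.3106, 0.2228]
orientation: [180.0, -0.0, -0.1]
contact_force: [-0.5, -0.0, 0.3]
finger_gap: 0.06
finger_force: 0.0
```

```bash
python3 -m jog '[{"slide":[4.4,-4.6,0],"delta_rot":[0,0,0],"grip":60},{"slide":[0,0,22],"delta_rot":[0,0,0],"grip":60},{"slide":[0,0,22],"delta_rot":[0,0,0],"grip":60},{"slide":[0,0,22],"delta_rot":[0,0,0],"grip":60},{"slide":[0,0,22],"delta_rot":[0,0,0],"grip":60},{"slide":[0,0,22],"delta_rot":[0,0,0],"grip":60},{"slide":[0,0,21],"delta_rot":[0,0,0],"grip":60},{"slide":[0,0,0],"delta_rot":[0,0,0],"grip":60},{"slide":[0,0,0],"delta_rot":[0,0,0],"grip":60},{"slide":[0,0,0],"delta_rot":[0,0,0],"grip":60}]'
python3 - <<'E'
from h import *
s=viewer.snapshot("scene")["img"][150:330,60:300,::-1];cv2.imwrite("pics/g1.png",cv2.resize(s,None,fx=3,fy=3))
E
```

```text
t: 2.7
tcp_pos: [0.5694, -0.3055, 0.0927]
orientation: [179.9, -0.1, 0.0]
contact_force: [0.2, -1.3, 0.9]
finger_gap: 0.0601
finger_force: 0.0
```

View pics/g1.png

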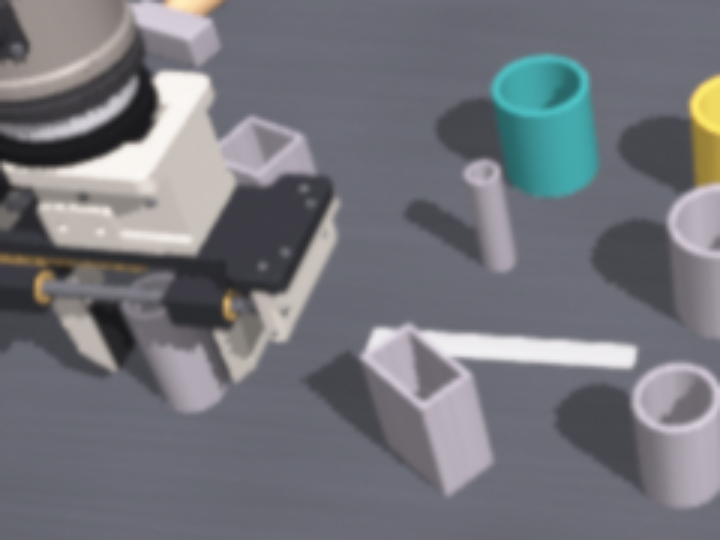

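The tube stands between the fingers (crop ~(175,340)), clear of both offcuts. Close and lift.

```bash
python3 -m jog '[{"slide":[0,0,0],"delta_rot":[0,0,0],"grip":20},{"slide":[0,0,0],"delta_rot":[0,0,0],"grip":20},{"slide":[0,0,0],"delta_rot":[0,0,0],"grip":20},{"slide":[0,0,0],"delta_rot":[0,0,0],"grip":20},{"slide":[0,0,0],"delta_rot":[0,0,0],"grip":20},{"slide":[0,0,0],"delta_rot":[0,0,0],"grip":20},{"slide":[0,0,-10],"delta_rot":[0,0,0],"grip":20},{"slide":[0,0,-30],"delta_rot":[0,0,0],"grip":20},{"slide":[0,0,-40],"delta_rot":[0,0,0],"grip":20},{"slide":[0,0,-40],"delta_rot":[0,0,0],"grip":20}]'
```

```text
t: 3.58
tcp_pos: [0.568, -0.3045, 0.2118]
orientation: [-179.9, 0.2, 0.0]
contact_force: [0.5, -1.8, -0.8]
finger_gap: 0.0321
finger_force: 30.0
```

```bash
python3 -m jog '[{"slide":[3,-20,0],"delta_rot":[0,0,0],"grip":20},{"slide":[3,-34,0],"delta_rot":[0,0,0],"grip":20},{"slide":[3,-34,0],"delta_rot":[0,0,0],"grip":20},{"slide":[3,-34,0],"delta_rot":[0,0,0],"grip":20},{"slide":[3,-34,0],"delta_rot":[0,0,0],"grip":20},{"slide":[3,-34,0],"delta_rot":[0,0,0],"grip":20},{"slide":[3,-34,0],"delta_rot":[0,0,0],"grip":20},{"slide":[3,-34,0],"delta_rot":[0,0,0],"grip":20},{"slide":[3,-34,0],"delta_rot":[0,0,0],"grip":20},{"slide":[3,-34,0],"delta_rot":[0,0,0],"grip":20}]'
python3 -m jog '[{"slide":[3,-34,0],"delta_rot":[0,0,0],"grip":20},{"slide":[3,-34,0],"delta_rot":[0,0,0],"grip":20},{"slide":[3,-34,0],"delta_rot":[0,0,0],"grip":20},{"slide":[3,-34,0],"delta_rot":[0,0,0],"grip":20},{"slide":[3,-34,0],"delta_rot":[0,0,0],"grip":20},{"slide":[3,-34,0],"delta_rot":[0,0,0],"grip":20},{"slide":[3,-34,0],"delta_rot":[0,0,0],"grip":20},{"slide":[2,-36,0],"delta_rot":[0,0,0],"grip":20},{"slide":[0,0,0],"delta_rot":[0,0,0],"grip":20},{"slide":[0,0,0],"delta_rot":[0,0,0],"grip":20}]'
```

```text
t: 4.42
tcp_pos: [0.5983, 0.0227, 0.2116]
orientation: [-180.0, 0.0, 0.0]
contact_force: [0.6, -0.0, -0.4]
finger_gap: 0.0322
finger_force: 30.0
t: 5.25
tcp_pos: [0.6206, 0.2971, 0.2108]
orientation: [180.0, 0.1, 0.2]
contact_force: [-0.0, -1.2, -1.0]
finger_gap: 0.0322
finger_force: 30.0
```

```bash
python3 -m jog '[{"slide":[0,0,20],"delta_rot":[0,0,0],"grip":20},{"slide":[0,0,22],"delta_rot":[0,0,0],"grip":20},{"slide":[0,0,22],"delta_rot":[0,0,0],"grip":20},{"slide":[0,0,16],"delta_rot":[0,0,0],"grip":20},{"slide":[0,0,12],"delta_rot":[0,0,0],"grip":20},{"slide":[0,0,8],"delta_rot":[0,0,0],"grip":20},{"slide":[0,0,6],"delta_rot":[0,0,0],"grip":20},{"slide":[0,0,4],"delta_rot":[0,0,0],"grip":20},{"slide":[0,0,0],"delta_rot":[0,0,0],"grip":20},{"slide":[0,0,0],"delta_rot":[0,0,0],"grip":20}]'
python3 - <<'E'
from h import *
s=viewer.snapshot("scene")["img"][180:400,380:620,::-1];cv2.imwrite("pics/p1.png",cv2.resize(s,None,fx=2.5,fy=2.5))
E
```

```text
t: 6.08
tcp_pos: [0.6219, 0.295, 0.1019]
orientation: [-180.0, -0.1, 0.0]
contact_force: [-0.2, 0.2, -1.3]
finger_gap: 0.0322
finger_force: 30.0
```

View pics/p1.png

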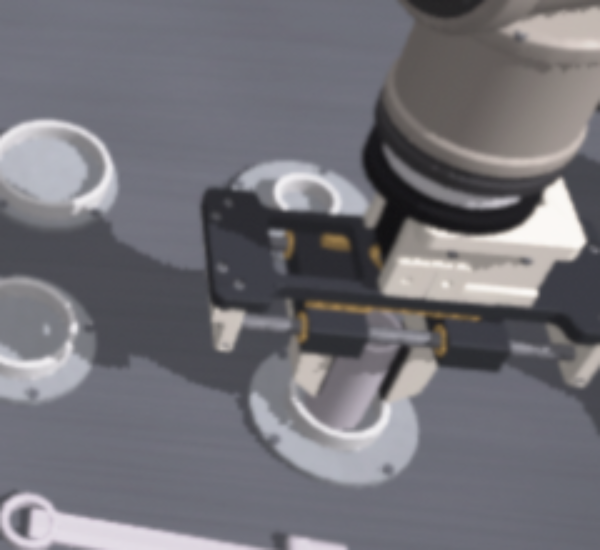

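The tube's lower end is inside ring 32 (crop ~(345,410)), about 3 mm above the floor. Release, rise, then head to tube_44.

```bash
python3 -m jog '[{"slide":[0,0,2],"delta_rot":[0,0,0],"grip":20},{"slide":[0,0,0],"delta_rot":[0,0,0],"grip":20},{"slide":[0,0,0],"delta_rot":[0,0,0],"grip":60},{"slide":[0,0,0],"delta_rot":[0,0,0],"grip":60},{"slide":[0,0,0],"delta_rot":[0,0,0],"grip":60},{"slide":[0,0,0],"delta_rot":[0,0,0],"grip":60},{"slide":[0,0,0],"delta_rot":[0,0,0],"grip":60},{"slide":[0,0,-20],"delta_rot":[0,0,0],"grip":60},{"slide":[0,0,-40],"delta_rot":[0,0,0],"grip":60},{"slide":[0,0,-40],"delta_rot":[0,0,0],"grip":60}]'
python3 -m jog '[{"slide":[-3,33,-10],"delta_rot":[0,0,0],"grip":70},{"slide":[-3,33,0],"delta_rot":[0,0,0],"grip":70},{"slide":[-3,33,0],"delta_rot":[0,0,0],"grip":70},{"slide":[-3,33,0],"delta_rot":[0,0,0],"grip":70},{"slide":[-3,33,0],"delta_rot":[0,0,0],"grip":70},{"slide":[-3,33,0],"delta_rot":[0,0,0],"grip":70},{"slide":[-3,33,0],"delta_rot":[0,0,0],"grip":70},{"slide":[-3,33,0],"delta_rot":[0,0,0],"grip":70},{"slide":[-3,33,0],"delta_rot":[0,0,0],"grip":70},{"slide":[-3,33,0],"delta_rot":[0,0,0],"grip":70}]'
python3 -m jog '[{"slide":[0,0,0],"delta_rot":[0,0,0],"grip":70},{"slide":[0,0,0],"delta_rot":[0,0,0],"grip":70},{"slide":[0,0,0],"delta_rot":[0,0,0],"grip":70},{"slide":[0,0,10],"delta_rot":[0,0,0],"grip":70},{"slide":[0,0,10],"delta_rot":[0,0,0],"grip":70},{"slide":[0,0,0],"delta_rot":[0,0,0],"grip":70},{"slide":[0,0,0],"delta_rot":[0,0,0],"grip":70},{"slide":[0,0,0],"delta_rot":[0,0,0],"grip":70},{"slide":[0,0,0],"delta_rot":[0,0,0],"grip":70},{"slide":[0,0,0],"delta_rot":[0,0,0],"grip":70}]'
```

```text
t: 6.97
tcp_pos: [0.6206, 0.2946, 0.1986]
orientation: [179.9, 0.2, 0.0]
contact_force: [0.7, -0.0, 1.0]
finger_gap: 0.0598
finger_force: 0.0
t: 7.8
tcp_pos: [0.5913, -0.0366, 0.2095]
orientation: [180.0, -0.0, 0.0]
contact_force: [0.6, 0.9, -0.3]
finger_gap: 0.0703
finger_force: 0.0
t: 8.63
tcp_pos: [0.5919, -0.0349, 0.1895]
orientation: [180.0, -0.0, 0.0]
contact_force: [0.6, -0.2, 0.2]
finger_gap: 0.0701
finger_force: 0.0
```

```bash
python3 -m jog '[{"slide":[0,0,20],"delta_rot":[0,0,0],"grip":70},{"slide":[0,0,22],"delta_rot":[0,0,0],"grip":70},{"slide":[0,0,22],"delta_rot":[0,0,0],"grip":70},{"slide":[0,0,20],"delta_rot":[0,0,0],"grip":70},{"slide":[0,0,13],"delta_rot":[0,0,0],"grip":70},{"slide":[0,0,0],"delta_rot":[0,0,0],"grip":70},{"slide":[0,0,0],"delta_rot":[0,0,0],"grip":35},{"slide":[0,0,0],"delta_rot":[0,0,0],"grip":35},{"slide":[0,0,0],"delta_rot":[0,0,0],"grip":35},{"slide":[0,0,0],"delta_rot":[0,0,0],"grip":35}]'
python3 -m jog '[{"slide":[0,0,0],"delta_rot":[0,0,0],"grip":35},{"slide":[0,0,0],"delta_rot":[0,0,0],"grip":35},{"slide":[0,0,-10],"delta_rot":[0,0,0],"grip":35},{"slide":[0,0,-30],"delta_rot":[0,0,0],"grip":35},{"slide":[0,0,-30],"delta_rot":[0,0,0],"grip":35},{"slide":[0,-30,-10],"delta_rot":[0,0,0],"grip":35},{"slide":[0,-30,0],"delta_rot":[0,0,0],"grip":35},{"slide":[0,-30,0],"delta_rot":[0,0,0],"grip":35},{"slide":[0,-30,0],"delta_rot":[0,0,0],"grip":35},{"slide":[-2,-33,0],"delta_rot":[0,0,0],"grip":35}]'
python3 -m jog '[{"slide":[0,0,0],"delta_rot":[0,0,0],"grip":35},{"slide":[0,0,0],"delta_rot":[0,0,0],"grip":35},{"slide":[0,0,0],"delta_rot":[0,0,0],"grip":35},{"slide":[0,0,0],"delta_rot":[0,0,0],"grip":35},{"slide":[0,0,0],"delta_rot":[0,0,0],"grip":35},{"slide":[0,0,0],"delta_rot":[0,0,0],"grip":35},{"slide":[0,0,0],"delta_rot":[0,0,0],"grip":35},{"slide":[0,0,0],"delta_rot":[0,0,0],"grip":35},{"slide":[0,0,0],"delta_rot":[0,0,0],"grip":35},{"slide":[0,0,0],"delta_rot":[0,0,0],"grip":35}]'
```

```text
t: 9.47
tcp_pos: [0.5923, -0.0352, 0.0935]
orientation: [180.0, -0.1, 0.0]
contact_force: [0.1, -0.2, 0.2]
finger_gap: 0.0476
finger_force: 0.0
t: 10.3
tcp_pos: [0.5895, 0.1188, 0.1728]
orientation: [180.0, -0.0, -0.0]
contact_force: [0.2, -0.3, -2.3]
finger_gap: 0.0427
finger_force: 30.0
t: 11.13
tcp_pos: [0.5896, 0.1178, 0.1722]
orientation: [180.0, 0.0, 0.0]
contact_force: [0.2, -0.3, -0.9]
finger_gap: 0.0429
finger_force: 30.0
```

The gap of 42.8 mm is 1 mm under 44, so I'll look at how the tube hangs.

```bash
python3 - <<'E'
from h import *
a=viewer.snapshot("scene")["img"][150:390,280:580,::-1];b=viewer.snapshot("top")["img"][120:320,120:370,::-1]
cv2.imwrite("pics/p2.png",np.hstack([cv2.resize(a,(400,320)),cv2.resize(b,(400,320))]))
E
```

```text
(no output)
```

View pics/p2.png

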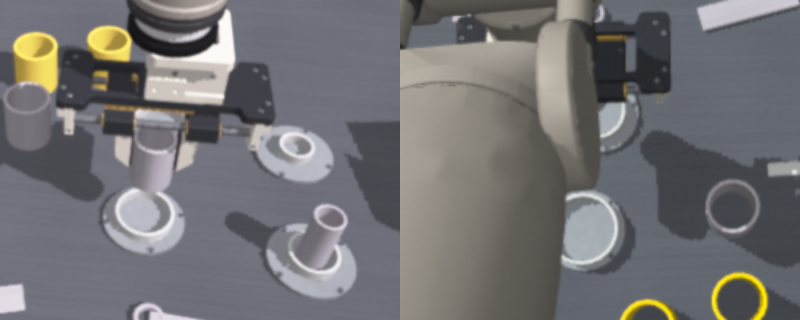

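Left: tube_32 stands upright in its ring (rim (330,217)). tube_44 hangs upright between the fingers, rim ~(155,135), bottom edge ~(152,190). I'll locate it numerically.

```bash
python3 - <<'E'
from h import *
s=viewer.snapshot("scene");print(bot.get_state()["tcp_pos"])
f=lambda x,y:(280+(x+.5)*.75-.5,150+(y+.5)*.75-.5)
for z in(.125,.1405):print(z,atz(s,f(155,135),z).round(4))
T=np.array(s["cam_to_world"])
for z in (.062+.0785,.0785):
    p=np.linalg.inv(T)@[.5895,.118,z,1];u=p[:2]/p[2]*s["fx"]+[s["cx"],s["cy"]];print("expected crop px",(u-[280,150])/.75)
cv2.imwrite("pics/p3.png",cv2.resize(s["img"][210:320,350:460,::-1],None,fx=5,fy=5,interpolation=cv2.INTER_CUBIC))
E
```

```text
[0.58958943 0.11795892 0.17220981]
0.125 [0.5723 0.1186 0.125 ]
0.1405 [0.5871 0.1173 0.1405]
expected crop px [155.4243295  136.62319062]
expected crop px [149.3988789 176.8284196]
```

View pics/p3.png

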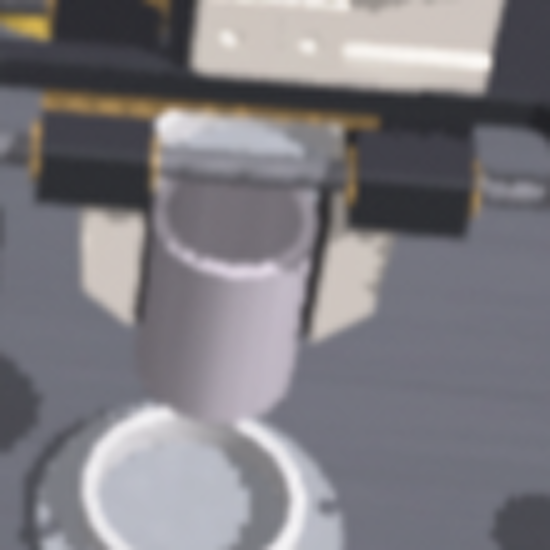

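tube_44 is upright, centred and at the expected height (rim (235,230), base (220,415), bottom edge over the ring's top). Lower 71 mm, release, and go on to tube_58.

```bash
python3 -m jog '[{"slide":[0,0,16],"delta_rot":[0,0,0],"grip":35},{"slide":[0,0,16],"delta_rot":[0,0,0],"grip":35},{"slide":[0,0,14],"delta_rot":[0,0,0],"grip":35},{"slide":[0,0,10],"delta_rot":[0,0,0],"grip":35},{"slide":[0,0,7],"delta_rot":[0,0,0],"grip":35},{"slide":[0,0,5],"delta_rot":[0,0,0],"grip":35},{"slide":[0,0,3],"delta_rot":[0,0,0],"grip":35},{"slide":[0,0,0],"delta_rot":[0,0,0],"grip":35},{"slide":[0,0,0],"delta_rot":[0,0,0],"grip":35},{"slide":[0,0,0],"delta_rot":[0,0,0],"grip":35}]'
python3 -m jog '[{"slide":[0,0,0],"delta_rot":[0,0,0],"grip":70},{"slide":[0,0,0],"delta_rot":[0,0,0],"grip":70},{"slide":[0,0,0],"delta_rot":[0,0,0],"grip":70},{"slide":[0,0,0],"delta_rot":[0,0,0],"grip":70},{"slide":[0,0,0],"delta_rot":[0,0,0],"grip":70},{"slide":[0,0,-20],"delta_rot":[0,0,0],"grip":70},{"slide":[0,0,-35],"delta_rot":[0,0,0],"grip":70},{"slide":[0,0,-35],"delta_rot":[0,0,0],"grip":85},{"slide":[0,0,0],"delta_rot":[0,0,0],"grip":85},{"slide":[0,0,0],"delta_rot":[0,0,0],"grip":85}]'
python3 -m jog '[{"slide":[-20,25,0],"delta_rot":[0,0,0],"grip":85},{"slide":[-20,25,0],"delta_rot":[0,0,0],"grip":85},{"slide":[-20,25,0],"delta_rot":[0,0,0],"grip":85},{"slide":[-20,25,0],"delta_rot":[0,0,0],"grip":85},{"slide":[-20,25,0],"delta_rot":[0,0,0],"grip":85},{"slide":[-20,25,0],"delta_rot":[0,0,0],"grip":85},{"slide":[0,0,0],"delta_rot":[0,0,0],"grip":85},{"slide":[0,0,0],"delta_rot":[0,0,0],"grip":85},{"slide":[0,0,0],"delta_rot":[0,0,0],"grip":85},{"slide":[0,0,0],"delta_rot":[0,0,0],"grip":85}]'
```

```text
t: 12.12
tcp_pos: [0.59, 0.118, 0.1019]
orientation: [-180.0, -0.1, 0.0]
contact_force: [0.5, 0.4, -2.4]
finger_gap: 0.0428
finger_force: 30.0
t: 12.95
tcp_pos: [0.5906, 0.1181, 0.1937]
orientation: [-180.0, -0.3, 0.0]
contact_force: [-0.2, -0.4, 0.2]
finger_gap: 0.0838
finger_force: 0.0
t: 13.78
tcp_pos: [0.47, -0.0315, 0.1908]
orientation: [-180.0, 0.0, 0.1]
contact_force: [0.6, 0.8, -0.3]
finger_gap: 0.0849
finger_force: 0.0
```

```bash
python3 -m jog '[{"slide":[-1,0.5,20],"delta_rot":[0,0,0],"grip":85},{"slide":[0,0,22],"delta_rot":[0,0,0],"grip":85},{"slide":[0,0,22],"delta_rot":[0,0,0],"grip":85},{"slide":[0,0,20],"delta_rot":[0,0,0],"grip":85},{"slide":[0,0,14],"delta_rot":[0,0,0],"grip":85},{"slide":[0,0,0],"delta_rot":[0,0,0],"grip":85},{"slide":[0,0,0],"delta_rot":[0,0,0],"grip":50},{"slide":[0,0,0],"delta_rot":[0,0,0],"grip":50},{"slide":[0,0,0],"delta_rot":[0,0,0],"grip":50},{"slide":[0,0,0],"delta_rot":[0,0,0],"grip":50}]'
python3 -m jog '[{"slide":[0,0,0],"delta_rot":[0,0,0],"grip":50},{"slide":[0,0,0],"delta_rot":[0,0,0],"grip":50},{"slide":[0,0,0],"delta_rot":[0,0,0],"grip":50},{"slide":[0,0,-10],"delta_rot":[0,0,0],"grip":50},{"slide":[0,0,-25],"delta_rot":[0,0,0],"grip":50},{"slide":[0,0,-30],"delta_rot":[0,0,0],"grip":50},{"slide":[0,0,-20],"delta_rot":[0,0,0],"grip":50},{"slide":[0,0,0],"delta_rot":[0,0,0],"grip":50},{"slide":[0,0,0],"delta_rot":[0,0,0],"grip":50},{"slide":[0,0,0],"delta_rot":[0,0,0],"grip":50}]'
python3 -m jog '[{"slide":[-2,-20,0],"delta_rot":[0,0,0],"grip":50},{"slide":[-2,-25,0],"delta_rot":[0,0,0],"grip":50},{"slide":[-2,-25,0],"delta_rot":[0,0,0],"grip":50},{"slide":[-2,-25,0],"delta_rot":[0,0,0],"grip":50},{"slide":[-2,-25,0],"delta_rot":[0,0,0],"grip":50},{"slide":[-2,-25,0],"delta_rot":[0,0,0],"grip":50},{"slide":[-1,-21,0],"delta_rot":[0,0,0],"grip":50},{"slide":[0,0,0],"delta_rot":[0,0,0],"grip":50},{"slide":[0,0,0],"delta_rot":[0,0,0],"grip":50},{"slide":[0,0,0],"delta_rot":[0,0,0],"grip":50}]'
```

```text
t: 14.62
tcp_pos: [0.4693, -0.0326, 0.0941]
orientation: [180.0, -0.1, 0.0]
contact_force: [-0.7, 0.0, -0.4]
finger_gap: 0.0629
finger_force: 0.0
t: 15.45
tcp_pos: [0.4677, -0.0324, 0.1769]
orientation: [-180.0, 0.1, 0.0]
contact_force: [-0.3, 0.9, -4.2]
finger_gap: 0.0576
finger_force: 30.0
t: 16.28
tcp_pos: [0.455, 0.133, 0.1769]
orientation: [180.0, 0.2, 0.0]
contact_force: [-0.0, -0.7, -3.9]
finger_gap: 0.0575
finger_force: 30.0
```

```bash
python3 -m jog '[{"slide":[1,-1,16],"delta_rot":[0,0,0],"grip":50},{"slide":[0,0,18],"delta_rot":[0,0,0],"grip":50},{"slide":[0,0,16],"delta_rot":[0,0,0],"grip":50},{"slide":[0,0,12],"delta_rot":[0,0,0],"grip":50},{"slide":[0,0,8],"delta_rot":[0,0,0],"grip":50},{"slide":[0,0,5],"delta_rot":[0,0,0],"grip":50},{"slide":[0,0,3],"delta_rot":[0,0,0],"grip":50},{"slide":[0,0,0],"delta_rot":[0,0,0],"grip":50},{"slide":[0,0,0],"delta_rot":[0,0,0],"grip":50},{"slide":[0,0,0],"delta_rot":[0,0,0],"grip":50}]'
python3 -m jog '[{"slide":[0,0,0],"delta_rot":[0,0,0],"grip":84},{"slide":[0,0,0],"delta_rot":[0,0,0],"grip":84},{"slide":[0,0,0],"delta_rot":[0,0,0],"grip":84},{"slide":[0,0,0],"delta_rot":[0,0,0],"grip":84},{"slide":[0,0,0],"delta_rot":[0,0,0],"grip":84},{"slide":[0,0,-20],"delta_rot":[0,0,0],"grip":84},{"slide":[0,0,-35],"delta_rot":[0,0,0],"grip":84},{"slide":[0,0,-35],"delta_rot":[0,0,0],"grip":84},{"slide":[0,0,-20],"delta_rot":[0,0,0],"grip":60},{"slide":[0,0,0],"delta_rot":[0,0,0],"grip":50}]'
python3 -m jog '[{"slide":[0,30,0],"delta_rot":[0,0,0],"grip":50},{"slide":[0,34,0],"delta_rot":[0,0,0],"grip":50},{"slide":[0,34,0],"delta_rot":[0,0,0],"grip":50},{"slide":[0,34,0],"delta_rot":[0,0,0],"grip":50},{"slide":[0,34,0],"delta_rot":[0,0,0],"grip":50},{"slide":[0,34,0],"delta_rot":[0,0,0],"grip":50},{"slide":[0,34,0],"delta_rot":[0,0,0],"grip":50},{"slide":[0,34,0],"delta_rot":[0,0,0],"grip":50},{"slide":[-4,35,0],"delta_rot":[0,0,0],"grip":50},{"slide":[0,0,0],"delta_rot":[0,0,0],"grip":50}]'
python3 -m jog '[{"slide":[0,0,5],"delta_rot":[0,0,0],"grip":50},{"slide":[0,0,5],"delta_rot":[0,0,0],"grip":50},{"slide":[0,0,0],"delta_rot":[0,0,0],"grip":50},{"slide":[0,0,0],"delta_rot":[0,0,0],"grip":50},{"slide":[0,0,0],"delta_rot":[0,0,0],"grip":50},{"slide":[0,0,0],"delta_rot":[0,0,0],"grip":50},{"slide":[0,0,0],"delta_rot":[0,0,0],"grip":50},{"slide":[0,0,0],"delta_rot":[0,0,0],"grip":50},{"slide":[0,0,0],"delta_rot":[0,0,0],"grip":50},{"slide":[0,0,0],"delta_rot":[0,0,0],"grip":50}]'
```

```text
t: 17.12
tcp_pos: [0.4569, 0.1343, 0.1006]
orientation: [-180.0, -0.1, 0.0]
contact_force: [-0.8, -0.6, -3.0]
finger_gap: 0.0579
finger_force: 30.0
t: 17.95
tcp_pos: [0.4587, 0.1348, 0.2147]
orientation: [-179.9, -0.5, 0.0]
contact_force: [0.8, -0.4, 0.2]
finger_gap: 0.0748
finger_force: 0.0
t: 18.78
tcp_pos: [0.4523, -0.1737, 0.2096]
orientation: [179.9, -0.0, -0.2]
contact_force: [1.2, -1.0, 0.8]
finger_gap: 0.0499
finger_force: 0.0
t: 19.62
tcp_pos: [0.4527, -0.1686, 0.2003]
orientation: [180.0, -0.0, 0.0]
contact_force: [-0.9, 0.2, 0.6]
finger_gap: 0.0499
finger_force: 0.0
```

```bash
python3 -m jog '[{"slide":[-1,0,22],"delta_rot":[0,0,0],"grip":50},{"slide":[0,0,24],"delta_rot":[0,0,0],"grip":50},{"slide":[0,0,24],"delta_rot":[0,0,0],"grip":50},{"slide":[0,0,22],"delta_rot":[0,0,0],"grip":50},{"slide":[0,0,15],"delta_rot":[0,0,0],"grip":50},{"slide":[0,0,0],"delta_rot":[0,0,0],"grip":50},{"slide":[0,0,0],"delta_rot":[0,0,0],"grip":10},{"slide":[0,0,0],"delta_rot":[0,0,0],"grip":10},{"slide":[0,0,0],"delta_rot":[0,0,0],"grip":10},{"slide":[0,0,0],"delta_rot":[0,0,0],"grip":10}]'
python3 -m jog '[{"slide":[0,0,0],"delta_rot":[0,0,0],"grip":10},{"slide":[0,0,0],"delta_rot":[0,0,0],"grip":10},{"slide":[0,0,0],"delta_rot":[0,0,0],"grip":10},{"slide":[0,0,-10],"delta_rot":[0,0,0],"grip":10},{"slide":[0,0,-30],"delta_rot":[0,0,0],"grip":10},{"slide":[0,0,-40],"delta_rot":[0,0,0],"grip":10},{"slide":[0,0,-30],"delta_rot":[0,0,0],"grip":10},{"slide":[0,0,0],"delta_rot":[0,0,0],"grip":10},{"slide":[0,0,0],"delta_rot":[0,0,0],"grip":10},{"slide":[0,0,0],"delta_rot":[0,0,0],"grip":10}]'
```

```text
t: 20.45
tcp_pos: [0.4522, -0.1689, 0.0943]
orientation: [179.9, -0.1, 0.0]
contact_force: [-0.4, 0.4, 0.8]
finger_gap: 0.0278
finger_force: 0.0
t: 21.28
tcp_pos: [0.4511, -0.1683, 0.2028]
orientation: [-180.0, 0.1, 0.0]
contact_force: [0.3, 0.4, -0.8]
finger_gap: 0.0197
finger_force: 30.0
```

```bash
python3 -m jog '[{"slide":[1,-20,0],"delta_rot":[0,0,0],"grip":10},{"slide":[1,-32,0],"delta_rot":[0,0,0],"grip":10},{"slide":[1,-32,0],"delta_rot":[0,0,0],"grip":10},{"slide":[1,-32,0],"delta_rot":[0,0,0],"grip":10},{"slide":[1,-32,0],"delta_rot":[0,0,0],"grip":10},{"slide":[1,-32,0],"delta_rot":[0,0,0],"grip":10},{"slide":[1,-32,0],"delta_rot":[0,0,0],"grip":10},{"slide":[1,-32,0],"delta_rot":[0,0,0],"grip":10},{"slide":[1,-32,0],"delta_rot":[0,0,0],"grip":10},{"slide":[1,-32,0],"delta_rot":[0,0,0],"grip":10}]'
python3 -m jog '[{"slide":[1,-32,0],"delta_rot":[0,0,0],"grip":10},{"slide":[1,-32,0],"delta_rot":[0,0,0],"grip":10},{"slide":[1,-32,0],"delta_rot":[0,0,0],"grip":10},{"slide":[1,-32,0],"delta_rot":[0,0,0],"grip":10},{"slide":[1,-30,0],"delta_rot":[0,0,0],"grip":10},{"slide":[0,0,0],"delta_rot":[0,0,0],"grip":10},{"slide":[0,0,0],"delta_rot":[0,0,0],"grip":10},{"slide":[0,0,0],"delta_rot":[0,0,0],"grip":10},{"slide":[0,0,0],"delta_rot":[0,0,0],"grip":10},{"slide":[0,0,0],"delta_rot":[0,0,0],"grip":10}]'
```

```text
t: 22.12
tcp_pos: [0.4604, 0.1409, 0.2014]
orientation: [180.0, 0.2, 0.0]
contact_force: [0.9, -0.4, -1.5]
finger_gap: 0.0192
finger_force: 30.0
t: 22.95
tcp_pos: [0.4665, 0.2962, 0.2028]
orientation: [180.0, 0.1, -0.1]
contact_force: [-0.3, -1.1, -1.0]
finger_gap: 0.0194
finger_force: 30.0
```

Correct by 2 mm in y, then lower 102 mm and release.

```bash
python3 -m jog '[{"slide":[0,-2,20],"delta_rot":[0,0,0],"grip":10},{"slide":[0,0,24],"delta_rot":[0,0,0],"grip":10},{"slide":[0,0,22],"delta_rot":[0,0,0],"grip":10},{"slide":[0,0,14],"delta_rot":[0,0,0],"grip":10},{"slide":[0,0,10],"delta_rot":[0,0,0],"grip":10},{"slide":[0,0,6],"delta_rot":[0,0,0],"grip":10},{"slide":[0,0,4],"delta_rot":[0,0,0],"grip":10},{"slide":[0,0,2],"delta_rot":[0,0,0],"grip":10},{"slide":[0,0,0],"delta_rot":[0,0,0],"grip":10},{"slide":[0,0,0],"delta_rot":[0,0,0],"grip":10}]'
python3 -m jog '[{"slide":[0,0,0],"delta_rot":[0,0,0],"grip":50},{"slide":[0,0,0],"delta_rot":[0,0,0],"grip":50},{"slide":[0,0,0],"delta_rot":[0,0,0],"grip":50},{"slide":[0,0,0],"delta_rot":[0,0,0],"grip":50},{"slide":[0,0,0],"delta_rot":[0,0,0],"grip":50},{"slide":[0,0,-20],"delta_rot":[0,0,0],"grip":50},{"slide":[0,0,-35],"delta_rot":[0,0,0],"grip":50},{"slide":[0,0,-35],"delta_rot":[0,0,0],"grip":50},{"slide":[0,0,-35],"delta_rot":[0,0,0],"grip":50},{"slide":[0,0,-35],"delta_rot":[0,0,0],"grip":50}]'
python3 -m jog '[{"slide":[0,30,0],"delta_rot":[0,0,0],"grip":50},{"slide":[0,34,0],"delta_rot":[0,0,0],"grip":50},{"slide":[0,34,0],"delta_rot":[0,0,0],"grip":50},{"slide":[0,34,0],"delta_rot":[0,0,0],"grip":50},{"slide":[0,34,0],"delta_rot":[0,0,0],"grip":50},{"slide":[0,34,0],"delta_rot":[0,0,0],"grip":50},{"slide":[0,34,0],"delta_rot":[0,0,0],"grip":50},{"slide":[0,34,0],"delta_rot":[0,0,0],"grip":50},{"slide":[0,34,0],"delta_rot":[0,0,0],"grip":50},{"slide":[0,34,0],"delta_rot":[0,0,0],"grip":50}]'
python3 -m jog '[{"slide":[0,30,0],"delta_rot":[0,0,0],"grip":50},{"slide":[0,30,0],"delta_rot":[0,0,0],"grip":50},{"slide":[0,30,0],"delta_rot":[0,0,0],"grip":50},{"slide":[0,30,0],"delta_rot":[0,0,0],"grip":50},{"slide":[0,30,0],"delta_rot":[0,0,0],"grip":50},{"slide":[0,0,0],"delta_rot":[0,0,0],"grip":50},{"slide":[0,0,0],"delta_rot":[0,0,0],"grip":50},{"slide":[0,0,0],"delta_rot":[0,0,0],"grip":50},{"slide":[0,0,0],"delta_rot":[0,0,0],"grip":50},{"slide":[0,0,0],"delta_rot":[0,0,0],"grip":50}]'
python3 - <<'E'
from h import *
a=viewer.snapshot("scene")["img"][170:390,90:560,::-1];b=viewer.snapshot("top")["img"][140:300,100:300,::-1]
cv2.imwrite("pics/f1.png",cv2.resize(a,None,fx=1.7,fy=1.7));cv2.imwrite("pics/f2.png",cv2.resize(b,None,fx=3.5,fy=3.5))
E
```

```text
t: 23.78
tcp_pos: [0.4669, 0.2995, 0.1019]
orientation: [-180.0, -0.1, 0.0]
contact_force: [0.4, -0.9, -0.5]
finger_gap: 0.0194
finger_force: 30.0
t: 24.62
tcp_pos: [0.4662, 0.2993, 0.2629]
orientation: [180.0, 0.0, 0.0]
contact_force: [1.0, 0.2, -0.4]
finger_gap: 0.0501
finger_force: 0.0
t: 25.45
tcp_pos: [0.4663, -0.0382, 0.2614]
orientation: [180.0, -0.0, 0.0]
contact_force: [0.7, 0.4, 0.1]
finger_gap: 0.0499
finger_force: 0.0
t: 26.28
tcp_pos: [0.4667, -0.1855, 0.2613]
orientation: [-180.0, -0.0, 0.1]
contact_force: [-0.2, 0.4, 0.1]
finger_gap: 0.0501
finger_force: 0.0
```

View pics/f1.png

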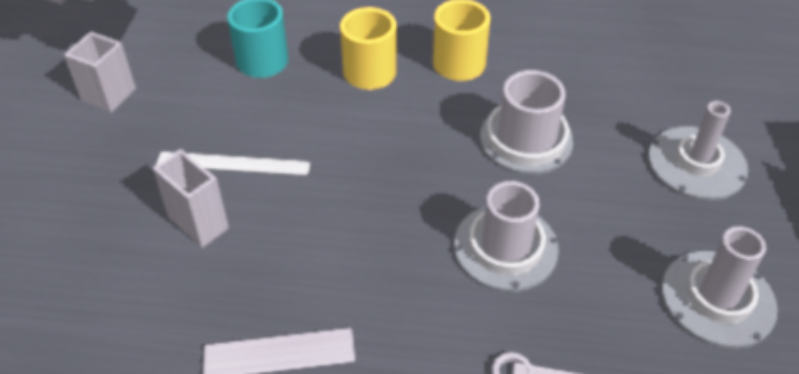

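View pics/f2.png

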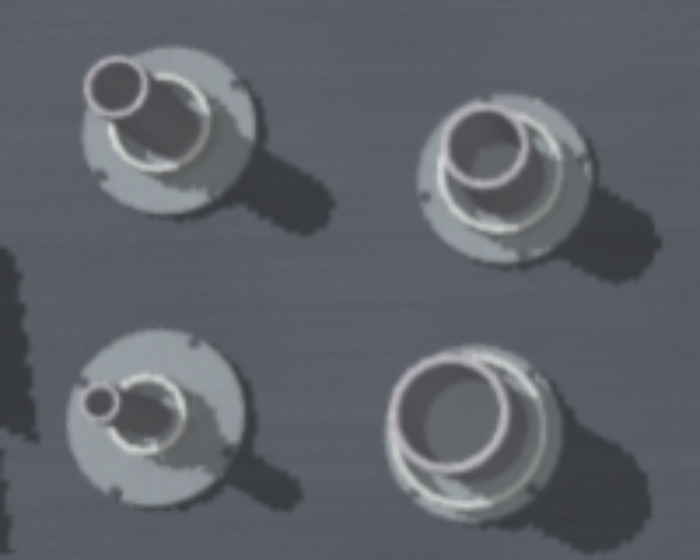

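Both views show all four tubes inside their rings and both offcuts unmoved. Top-crop rims are t20 (101,402), t32 (116,87), t44 (485,145), t58 (450,412). One numeric check before handing in.

```bash
python3 - <<'E'
from h import *
t=viewer.snapshot("top");ok=True
for k,p,z,n in(("20",(101,402),.076,(.4659,.2983)),("32",(116,87),.081,(.619,.2961)),("44",(485,145),.068,(.5885,.1176)),("58",(450,412),.072,(.4537,.1344))):
    d=atz(t,un(p,(100,140),3.5),z)[:2]-n;print(k,(d*1000).round(1));ok&=np.linalg.norm(d)<.008
if ok: print(bot.job_done())
E
```

```text
20 [-0.7  1. ]
32 [-0.2 -0.7]
44 [-0.1  0.2]
58 [ 2.7 -0.4]
the job is handed in; nothing more can be done
None
```

I placed all four round tubes upright in their matching rings, each within 3 mm of its ring's axis by the last picture, left both offcuts where they stood, and handed the job in at about 26 s; no verdict came back.

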